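# Gauge two centrifuge adapters

### The arm

A 6-joint arm with a two-finger parallel gripper is mounted at the origin on a cart in front of the work surface, level with it; the furniture and walls round the work are solid. World frame = base frame: x ahead of the robot, y to its left, z up, the work surface at z = 0. Lengths are in mm, angles in rad, forces in N, time in s.
With the tool pointing down it reaches from about 400 to 925 mm from the base axis. Payload 12.5 kg.
Tool frame: the origin (TCP) lies midway between the tips of the shut fingers; the grasp point (between the pads) lies 19 mm behind it (env.pinch_z is the z of the grasp point in the tool frame, in mm); z points along the fingers, y is the line along which they close (so a half turn about z gives the same grasp; the last joint's range is limited). The gripper opens to 95 mm and grips with 3 to 60 N. Pads are 20 mm wide; open, the fingers measure 119 mm over their backs; the gripper's body (75 mm by 180 mm) begins 59 mm behind the grasp point.
Start: joints at [-1.388, 0.491, 1.559, -0, 1.092, -0.106], TCP at [178.024, -599.128, 214.661] pointing down, gripper open.
Joint ranges: [-3.1, 3.1], [-0.84, 2.19], [0.05, 2.79], [-1.13, 4.28], [0.06, 2.93], [-2.69, 2.69]. Speed limits (rad/s): [2.22, 2.22, 2.79, 3.14, 3.14, 3.14].

### API

Orientations are given as [roll, pitch, yaw] about the fixed x, y, z axes, in that order (R = Rz(yaw) Ry(pitch) Rx(roll)).
In Python, from cell import env, eyes gives the robot as it stands.
- The arm moves only by the shell command python3 -m inch 'ROWS'. ROWS is JSON, a list of rows, each a list of 3 entries, a list of its own where there are three numbers: the shift along the tool's x, y, z in units of 60 mm (1.0 is 60 mm), then the turn about the tool's z in units of 5 degrees (1.0 is 5 degrees), then the closure, from -1 (fully open) to 1 (shut). In form: [[[tx, ty, tz], turn, claw], ...]. A call has exactly 10 rows; each row shifts and turns the commanded pose from where the row before left it, along the tool's axes as they then stand; what a row does not reach is not made up. A row lasts 1/8 s, in which the tool goes at most 62.5 mm and 10.7 degrees, less where a joint would pass 70% of its speed; a pose out of reach is approached as far as the arm can. A call is refused whole if a number of a shift passes 1 or a number of a turn 1, either way. A call with a gripper value outside its range is refused whole. The fingers move at their own pace and stop on an object; the grip force is fixed at half the most. Time passes only in rows, so rows that do not move let the fingers close, or fill a call up. It gives the time, the measured TCP pose, the force, the opening and the grip force at its end, in the units of the state.
- env.state(): the state, without advancing time (a new reading comes with each control period).
- eyes.read_camera(name): name is "side" or "top" or "wrist"; returns a dict with "pixels" (400x640x3 uint8, red, green, blue), "fx", "fy", "cx", "cy" (pixels), "extrinsics" (4x4, takes a point from world to camera coordinates). Camera axes: x right, y down, z forward; pixel columns grow to the right and rows downward; lengths in mm; the calibration is good to about 2 mm. A picture is of the moment at which its call begins. There is no depth.
- env.job_done(): hands the job in; it is judged then, once.
Trained networks look in a picture, given as the dict that the camera call returned (one of the last four; its "shot" number tells which), for a name from the list of things; names that differ only in an ending like _2 or _b are one class to them, and where a whole thing is asked for, a point or a joint stands for the part that bears it (a point fixed in the world has none). Each returns a list of dicts, best first, with "score" (0 to 1); they miss things now and then, are a little off and sometimes report something else, mostly with a low value. They report only what shows in the picture. A call takes as long as a camera call. They do not tell look-alikes from the thing itself.
- eyes.boxes_of(name, picture): "centre" ([row, column] in pixels, amid what is visible of it).
- eyes.cut_out(name, picture): "mask" (400x640 bool, what is visible of it) and "centre" ([row, column] in pixels, amid what is visible of it).
- eyes.spot_point(name, picture): "centre" ([row, column] in pixels: a listed point, or the origin of a listed thing).
The state is a dict: "t": time; "joints": joint angles; "qvel": joint speeds; "tau": joint torques, N m; "eef_pos": TCP position; "tcp_rot": TCP orientation; "ft_force": force on the tool from outside, world axes, zero at the start; "moment": the same for the moment, N m; "opening": opening from 0.0 (shut) to 1.0 (fully open); "grip_force": force on a finger pad.
Only numpy, scipy, OpenCV 4.12 (cv2) and the standard library are available. Lean on these libraries where they do the work, as an engineer would, in place of code of your own. Each camera call takes 0.05 s, during which the arm holds its last target. There are 200 camera calls.

### The job

Two white tube adapters have come back from the autoclave, and one of them has swollen. Try each in turn, foot first and without forcing it, in the leaning steel gauge ring: let the one that fits slide right through and leave it lying at the bottom of the gauge's chute; stand the one that will not go in upright in the shallow steel tray. Deal with each before you take the next, and leave everything else standing where it is.

Things in the scene. Friction and masses are not known exactly. Their poses are not given: they have to be found in the camera images.
- adapter_a: white plastic tube adapter, a cylinder 95 mm tall with an 18 mm hole down its top and a 3 mm bevel round its foot, standing upright on the bench, about 75 g. Either the sound size, 30 mm across, or the swollen size, 36 mm: only trying it tells. Origin at the centre of its foot, z axis up along it. Grip it across its top 40 mm, so that the foot is free for the gauge.
- adapter_b: the other white plastic tube adapter, alike in shape and height; 30 or 36 mm across, whichever the first is not. Origin at the centre of its foot, z axis up along it.
- adapter_a_foot (a point): centre of the foot of adapter_a (its origin).
- adapter_b_foot (a point): centre of the foot of adapter_b (its origin).
- gauge_stand: fixed grey stand of the gauge, base plate 175 x 96 x 10 mm. Origin in the middle of its underside; the ring leans to its -x side (towards the robot), the chute runs down to its +x side.
- gauge_ring: fixed steel gauge ring, 62 mm across, 40 mm long, its bore leaning 33 degrees from vertical. Origin at the centre of its upper mouth, 151 mm up; z axis along the bore, up out of the mouth; parts go in along -z. An 8 mm deep lead-in cone (50 mm wide at the mouth) leads to the 34 mm bore: a swollen foot stops at most 12 mm below the mouth, a sound one goes on.
- chute_stop (a point): on the bore axis, 150 mm from the mouth, at the face of the stop that ends the open chute (38 mm wide, walls 23 mm) which runs on from the ring in line with the bore. Ring and chute are polished (friction 0.2): a sound adapter let go with its foot 40 mm or more inside the ring slides down by its weight until its foot rests here.
- steel_tray: shallow steel tray on the bench, fixed, 136 mm (its x) by 206 mm (its y), rim 18 mm high, inner floor 2 mm above the bench and 120 x 190 mm. Origin in the middle of its underside.
- flask: small conical flask with a cork, 60 mm across the foot, 108 mm tall; bystander. Origin under its middle.
- dropper_1: amber dropper bottle, 36 mm across, 97 mm tall; bystander. Origin under its middle.
- dropper_2: dropper bottle with a white collar, 36 mm across, 97 mm tall; bystander. Origin under its middle.
Mind the look-alikes: they are no part of the job. Leave any blue or turquoise look-alike of the adapter_a alone.

How it is judged:
By the outcome, as a careful person would: the job done as asked, in the order asked, and still so for the second after the job is handed in, with the robot touching nothing.
It also fails if it takes over 64 s, if anything falls off the work surface, if the arm or the gripper's body presses on something with over 40 N, if the wrist force passes 120 N, or if a joint passes its speed limit or range.

## Working session

There is one attempt and no reset: what is moved stays moved. The work goes in short steps, Python scripts to look and compute and a shell command to move; the robot and the scene stay as the last step left them, time stands still between calls to the robot, and variables do not carry over. Pictures are saved under pics/ and viewed, at most 10 in all, crops included, and the job is handed in when it is done.

```bash
ls; mkdir -p pics
cat > h.py <<'E'
import numpy as np, cv2
from cell import env, eyes
def save(n,p): cv2.imwrite(f'pics/{n}.png', cv2.cvtColor(p['pixels'],cv2.COLOR_RGB2BGR))
def ray(p,rc):
    E=np.array(p['extrinsics']); R,t=E[:3,:3],E[:3,3]
    d=R.T@np.array([(rc[1]-p['cx'])/p['fx'],(rc[0]-p['cy'])/p['fy'],1]); return -R.T@t,d
def onz(p,rc,z):
    o,d=ray(p,rc); return o+d*(z-o[2])/d[2]
def proj(p,X):
    E=np.array(p['extrinsics']); c=E[:3,:3]@np.array(X)+E[:3,3]
    return [p['fy']*c[1]/c[2]+p['cy'],p['fx']*c[0]/c[2]+p['cx']]
def tri(obs):
    A=np.zeros((3,3));b=np.zeros(3)
    for p,rc in obs:
        o,d=ray(p,rc); d=d/np.linalg.norm(d); M=np.eye(3)-np.outer(d,d); A+=M; b+=M@o
    return np.linalg.solve(A,b)
E
python3 - <<'E'
from h import *
print(env.pinch_z, {k:np.round(v,3) for k,v in env.state().items()})
for c in ['side','top']:
    p=eyes.read_camera(c); save(c+'0',p)
    print(c,'cam at',ray(p,[0,0])[0].round())
    for n,z in [('adapter_a_foot',0),('gauge_stand',0),('gauge_ring',151),('chute_stop',151-126),('steel_tray',0),('flask',0),('dropper_1',0)]:
        for r in eyes.spot_point(n,p): print(n,round(r['score'],2),np.round(r['centre'],1),onz(p,r['centre'],z).round(1))
E
```

```text
pics
-18.8 {'t': np.float64(0.0), 'joints': array([-1.388,  0.492,  1.559,  0.   ,  1.092, -0.106]), 'qvel': array([-0.001,  0.   , -0.001,  0.001, -0.001,  0.   ]), 'tau': array([ 1.0000e-03, -6.1264e+01, -2.5818e+01,  6.9000e-02,  4.8000e-02,
       -0.0000e+00]), 'eef_pos': array([ 177.983, -598.857,  214.052]), 'tcp_rot': array([-3.14 , -0.   ,  0.289]), 'ft_force': array([ 0.351, -0.202, -0.153]), 'moment': array([ 0.033,  0.006, -0.044]), 'grip_force': np.float64(0.0), 'opening': np.float64(1.003)}
side cam at [-419.   49.  615.]
adapter_a_foot 0.81 [237.4 424.3] [ 526.7 -338.3    0. ]
adapter_a_foot 0.73 [235.5 445.7] [ 533.  -401.7    0. ]
adapter_a_foot 0.72 [237.7 396.5] [ 529.6 -260.4    0. ]
gauge_ring 0.2 [215.5 366.4] [ 393.4 -139.3  151. ]
steel_tray 0.86 [259.8 179.7] [459.6 311.5   0. ]
steel_tray 0.61 [238.6 422.6] [ 521.  -331.6    0. ]
steel_tray 0.37 [253.7 381.9] [ 456.  -202.7    0. ]
flask 0.47 [217.1 366.5] [ 648. -199.    0.]
dropper_1 0.65 [217.9 232.3] [664.9 201.6   0. ]
dropper_1 0.58 [209.  218.5] [722.8 249.3   0. ]
top cam at [ 450.  -10. 1480.]
adapter_a_foot 0.57 [224.7 377.8] [ 516.8 -262.8    0. ]
adapter_a_foot 0.45 [222.2 397. ] [ 526.4 -335.8    0. ]
adapter_a_foot 0.44 [222.7 417. ] [ 524.7 -411.8    0. ]
adapter_a_foot 0.22 [197.7 315.8] [618.8 -28.4   0. ]
gauge_stand 0.87 [192.6 316.6] [638.3 -31.4   0. ]
gauge_ring 0.67 [200.2 314.6] [593.  -22.4 151. ]
chute_stop 0.78 [184.  323.4] [667.7 -56.5  25. ]
steel_tray 0.76 [244.8 222.3] [440.8 320.4   0. ]
flask 0.56 [187.4 363. ] [ 658.9 -208.3    0. ]
dropper_1 0.47 [184.1 255.1] [670.1 202.3   0. ]
dropper_1 0.47 [167.6 246.1] [733.5 237.6   0. ]
dropper_1 0.44 [191.2 316.2] [643.7 -29.9   0. ]
```

Run:
```python
import cv2,numpy as np
a=cv2.imread('pics/side0.png')[150:330,150:550]; b=cv2.imread('pics/top0.png')[130:290,180:480]
cv2.imwrite('pics/v1.png',np.vstack([cv2.resize(a,(640,288)),cv2.resize(b,(560,299)) if 0 else cv2.copyMakeBorder(cv2.resize(b,(560,299)),0,0,0,80,0)]))
```

```text
(no output)
```

View pics/v1.png

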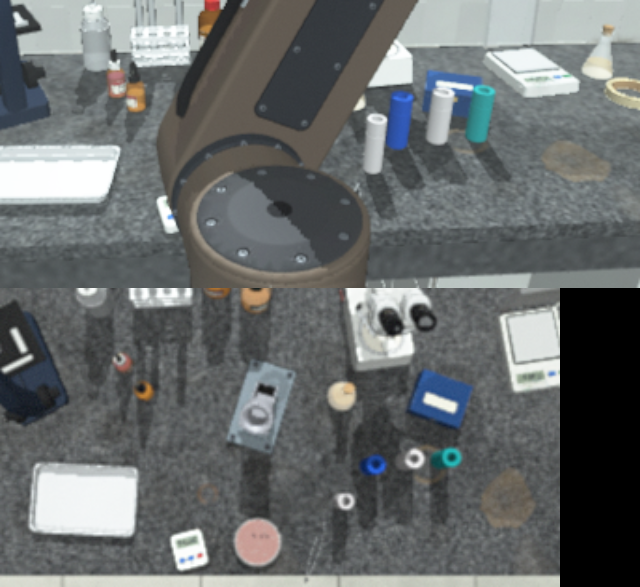

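The view shows two white adapters: one by itself at about top (365, 243), the other between the blue and turquoise ones at about top (402, 221). The gauge stand is near top (317, 193), turned about -17°, and the tray is at the left. I'll bring the wrist camera over the area.

```bash
python3 -m inch '[[[0.7,-0.57,-0.2],0,-1],[[0.7,-0.57,-0.2],0,-1],[[0.7,-0.57,-0.2],0,-1],[[0.7,-0.57,-0.2],0,-1],[[0.7,-0.57,-0.2],0,-1],[[0.7,-0.57,-0.2],0,-1],[[0.7,-0.57,-0.2],0,-1],[[0.7,-0.57,-0.2],0,-1],[[0.7,-0.57,-0.2],0,-1],[[0,0,0],0,-1]]'
cat > look.py <<'E'
from h import *
import sys
tag=sys.argv[1]; cams=sys.argv[2].split(',')
s=env.state(); print(s['eef_pos'].round(1) if hasattr(s['eef_pos'],'round') else s['eef_pos'],s['tcp_rot'])
for c in cams:
    p=eyes.read_camera(c); save(c+tag,p)
    print(c,'cam at',ray(p,[0,0])[0].round(),'axis',np.array(p['extrinsics'])[2,:3].round(2))
    for n,z in [('adapter_a_foot',0),('gauge_stand',0),('gauge_ring',151),('chute_stop',151-126),('steel_tray',0)]:
        for r in eyes.spot_point(n,p): print(n,round(r['score'],2),np.round(r['centre'],1),onz(p,r['centre'],z).round(1))
E
python3 look.py 1 wrist,top,side
```

```text
t: 2.05
eef_pos: [454.2, -194.0, 323.5]
tcp_rot: [3.14, -0.001, 0.293]
ft_force: [0.5, -0.9, -0.3]
opening: 0.997
grip_force: 0.0
[ 454.2 -194.   323.5] [ 3.14042469e+00 -1.44969165e-03  2.93123869e-01]
wrist cam at [ 532. -169.  494.] axis [-0.28 -0.09 -0.96]
adapter_a_foot 0.98 [158.5 444.5] [ 522.6 -405.5    0. ]
adapter_a_foot 0.82 [146.9 405.4] [ 521.6 -332.5    0. ]
adapter_a_foot 0.71 [139.3 362.3] [ 512.3 -256.9    0. ]
gauge_stand 0.95 [ 23.3 252.9] [628.6 -38.3   0. ]
gauge_ring 0.68 [ 13.5 204.3] [593.2 -27.3 151. ]
steel_tray 0.76 [74.5 13.1] [447.  313.7   0. ]
steel_tray 0.59 [ 24.4 253.3] [627.4 -39.2   0. ]
top cam at [ 450.  -10. 1480.] axis [ 0.1  -0.02 -0.99]
adapter_a_foot 0.68 [244.6 224. ] [441.5 314.1   0. ]
adapter_a_foot 0.62 [221.5 415.3] [ 529.2 -405.5    0. ]
adapter_a_foot 0.45 [223.4 399.5] [ 521.9 -345.2    0. ]
gauge_stand 0.96 [193.2 318.3] [636.  -37.9   0. ]
gauge_ring 0.61 [197.8 315.4] [601.2 -25.1 151. ]
chute_stop 0.72 [185.9 323.2] [660.5 -55.7  25. ]
steel_tray 0.91 [243.8 225. ] [444.5 310.5   0. ]
steel_tray 0.38 [186.1 360.1] [ 663.8 -197.3    0. ]
side cam at [-419.   49.  615.] axis [ 0.89 -0.08 -0.45]
adapter_a_foot 0.94 [238.4 420.8] [ 522.3 -326.9    0. ]
adapter_a_foot 0.94 [237.6 398.1] [ 529.9 -265.     0. ]
gauge_stand 0.89 [220.8 316.8] [634.2 -47.7   0. ]
gauge_ring 0.95 [179.  313.6] [600.5 -33.8 151. ]
chute_stop 0.59 [208.7 319.4] [662.5 -57.5  25. ]
```

View pics/wrist1.png

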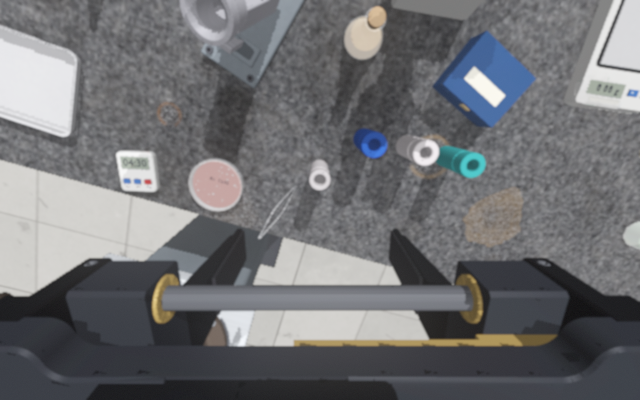

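```bash
python3 -m inch '[[[0.12,-0.26,0],0.95,-1],[[0.12,-0.26,0],0.95,-1],[[0.12,-0.26,0],0.95,-1],[[0.12,-0.26,0],0.95,-1],[[0.12,-0.26,0],0.95,-1],[[0.12,-0.26,0],0.95,-1],[[0.12,-0.26,0],0.95,-1],[[0.12,-0.26,0],0.95,-1],[[0,0,0],0,-1],[[0,0,0],0,-1]]'
python3 look.py 2 wrist,side,top
```

```text
t: 4.2
eef_pos: [509.1, -74.2, 322.5]
tcp_rot: [3.141, 0.0, -0.372]
ft_force: [0.3, 0.2, -0.1]
opening: 0.999
grip_force: 0.0
[509.1 -74.2 322.5] [ 3.14135042e+00  2.08698736e-04 -3.72452512e-01]
wrist cam at [ 585. -104.  493.] axis [-0.27  0.11 -0.96]
adapter_a_foot 0.88 [119.4 419.8] [ 511.1 -260.1    0. ]
adapter_a_foot 0.72 [ 93.5 459.4] [ 527.  -331.1    0. ]
adapter_a_foot 0.63 [ 78.3 499.7] [ 526.  -396.7    0. ]
gauge_stand 0.96 [100.9 267.5] [630.8 -34.7   0. ]
gauge_ring 0.54 [ 99.3 268.9] [617.8 -58.2 151. ]
chute_stop 0.71 [ 66.7 263.4] [675.3 -52.6  25. ]
steel_tray 0.58 [260.4 147.2] [447.9 305.2   0. ]
side cam at [-419.   49.  615.] axis [ 0.89 -0.08 -0.45]
adapter_a_foot 0.94 [235.9 422.9] [ 534.6 -336.8    0. ]
adapter_a_foot 0.71 [235.4 446.8] [ 533.3 -405.     0. ]
adapter_a_foot 0.56 [237.6 395. ] [ 530.4 -256.4    0. ]
adapter_a_foot 0.39 [220.  316.3] [639.  -46.7   0. ]
gauge_stand 0.75 [220.9 313.4] [634.2 -37.7   0. ]
gauge_ring 0.94 [180.8 311. ] [589.1 -25.9 151. ]
gauge_ring 0.6 [215.  367.7] [ 395.6 -142.7  151. ]
chute_stop 0.95 [207.8 320.3] [667.9 -60.7  25. ]
top cam at [ 450.  -10. 1480.] axis [ 0.1  -0.02 -0.99]
adapter_a_foot 0.65 [224.4 395.4] [ 518.1 -329.6    0. ]
adapter_a_foot 0.55 [221.7 416. ] [ 528.4 -408.1    0. ]
adapter_a_foot 0.53 [223.3 377.4] [ 522.1 -261.4    0. ]
gauge_stand 0.91 [195.7 314.8] [626.4 -24.6   0. ]
gauge_ring 0.46 [181.8 324.3] [656.4 -55.5 151. ]
gauge_ring 0.42 [201.5 316. ] [588.5 -27.2 151. ]
chute_stop 0.59 [185.2 323.6] [663.1 -57.2  25. ]
steel_tray 0.83 [243.1 221.7] [447.1 322.8   0. ]
```

View pics/wrist2.png

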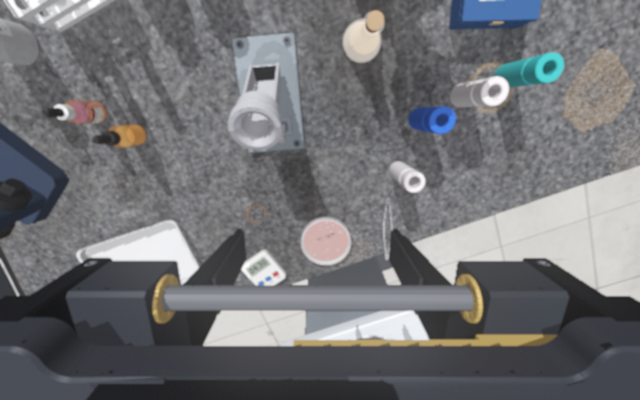

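Wrist view: the stand plate's corners are near (234,36), (297,34), (303,151) and (242,152) (col, row), the ring mouth is at about (256,126), and white1's top is at about (412,180). I'll zoom in to refine these.

Run:
```python
import cv2,numpy as np
a=cv2.imread('pics/wrist2.png')
x=cv2.resize(a[20:165,220:320],(400,580),interpolation=cv2.INTER_CUBIC)
y=cv2.resize(a[150:200,380:430],(400,400),interpolation=cv2.INTER_CUBIC)
y=cv2.copyMakeBorder(y,0,180,0,0,0)
cv2.imwrite('pics/v3.png',np.hstack([x,y]))
```

```text
(no output)
```

View pics/v3.png

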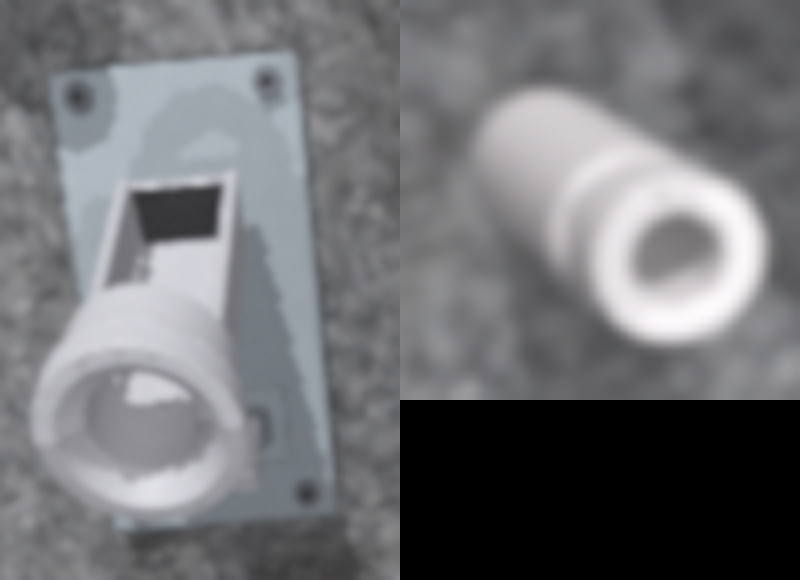

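Run:
```python
from h import *
p=eyes.read_camera('wrist')
c=[onz(p,[r,k],10)[:2] for r,k in [(38.7,232.5),(33,294.2),(148,304.2),(152.5,249.5)]]
for q in c: print(q.round(1))
TL,TR,BR,BL=c
print('len',np.linalg.norm(TL-BL),np.linalg.norm(TR-BR),np.linalg.norm(TL-TR),np.linalg.norm(BL-BR))
print('mid',sum(c)/4); 
for d in (TL-BL,TR-BR,TR-TL,BR-BL): print(np.degrees(np.arctan2(d[1],d[0])))
print('mouth',onz(p,[127.5,255],151)); print('w1top',onz(p,[181.25,415],95), 'foot',onz(p,[168,397],0))
d=np.linalg.norm(onz(p,[181,415],95)-ray(p,[0,0])[0]); print('diam',22.5*d/p['fx'])
# combine side/top
s=eyes.read_camera('side'); t=eyes.read_camera('top')
print('tri mouth',tri([(p,[127.5,255]),(s,[179.5,312.5])]))
X=onz(p,[181.25,415],95); print('w1 proj side top',proj(s,X),proj(s,[X[0],X[1],0]),proj(t,X))
M=[594,-28,151]; print('mouth proj',proj(s,M),proj(t,M))
# white blobs masks
for n,q in (('w',p),('s',s),('t',t)):
    for r in eyes.cut_out('adapter_a',q):
        m=r['mask']; rr,cc=np.where(m); print(n,round(r['score'],2),np.round(r['centre']),rr.min(),rr.max(),cc.min(),cc.max(),q['pixels'][m].mean(0).round())
```

```text
[731.2 -23.5]
[ 703.9 -113.7]
[539.  -62.6]
[566.   26.7]
len 172.62748356472756 172.646969468071 94.18436503915015 93.26911591556367
mid [635.03851663 -43.28342725]
-16.921841450423862
-17.225573684405667
-106.81185270858785
-106.82125349820043
mouth [595.74567917 -30.11212818 151.        ]
w1top [ 444.73670344 -200.5732958    95.        ] foot [ 445.92250305 -200.56234483    0.        ]
diam 34.37682667020092
tri mouth [595.70616841 -30.37194089 151.77631878]
w1 proj side top [np.float64(224.39197571376755), np.float64(385.3919957713268)] [np.float64(256.2322301404986), np.float64(382.0665784958837)] [np.float64(243.9693216857537), np.float64(365.03722335005864)]
mouth proj [np.float64(180.03288604494085), np.float64(311.63364409468414)] [np.float64(199.90478457572914), np.float64(316.24030331329783)]
w 0.97 [ 97. 481.] 77 106 450 508 [173. 170. 172.]
w 0.79 [178. 407.] 162 191 391 425 [198. 195. 197.]
w 0.74 [119. 434.] 106 133 409 455 [ 55.  87. 155.]
w 0.7 [ 70. 530.] 53 87 495 563 [ 67. 153. 155.]
s 0.93 [228. 400.] 207 243 392 407 [ 58.  98. 191.]
s 0.69 [224. 450.] 205 238 441 458 [ 62. 165. 167.]
s 0.65 [223. 429.] 205 240 417 433 [206. 211. 212.]
s 0.61 [240. 386.] 222 258 377 391 [206. 210. 211.]
t 0.64 [224. 381.] 219 229 372 385 [ 32.  69. 148.]
```

```bash
python3 -m inch '[[[0,0,0],-0.86,-1],[[-0.1,0.58,0],0,-1],[[-0.1,0.58,0],0,-1],[[-0.1,0.58,0],0,-1],[[-0.1,0.59,0],0,-1],[[0,0,0.9],0,-1],[[0,0,0.9],0,-1],[[0,0,0.9],0,-1],[[0,0,0.9],0,-1],[[0,0,0.5],0,-1]]'
python3 - <<'E'
from h import *
p=eyes.read_camera('wrist'); save('w4',p)
st=env.state(); print(st['eef_pos'],st['tcp_rot'])
for r in eyes.cut_out('adapter_a',p): print(r['score'],r['centre'])
E
```

```text
t: 6.65
eef_pos: [444.6, -200.1, 74.4]
tcp_rot: [-3.141, 0.002, -0.299]
ft_force: [-0.1, -0.3, 0.7]
opening: 1.0
grip_force: 0.0
[ 443.73369121 -199.59850996   72.03401926] [-3.14023249  0.00547256 -0.2995109 ]
0.94 [19.9, 599.2]
0.92 [107.4, 383.1]
0.73 [51.2, 506.0]
0.62 [240.7, 315.9]
```

View pics/w4.png

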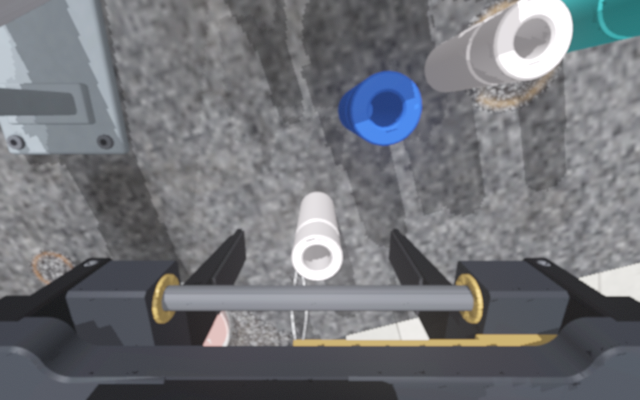

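Adapter 1 is centred between the fingers. I'll lower the last bit and close.

```bash
python3 -m inch '[[[0,0,0.12],0,-1],[[0,0,0.12],0,-1],[[0,0,0],0,1],[[0,0,0],0,1],[[0,0,0],0,1],[[0,0,0],0,1],[[0,0,0],0,1],[[0,0,0],0,1],[[0,0,0],0,1],[[0,0,0],0,1]]'
```

```text
t: 8.0
eef_pos: [445.3, -200.5, 62.2]
tcp_rot: [3.142, -0.0, -0.299]
ft_force: [-1.0, -0.6, -0.0]
opening: 0.313
grip_force: 30.0
```

```bash
python3 -m inch '[[[-0.13,0,0.01],0,1],[[-0.13,0,0.01],0,1],[[-0.13,0,0.02],0,1],[[-0.13,0,0.03],0,1],[[-0.13,0,0.04],0,1],[[-0.13,0,0.05],0,1],[[0,0,0],0,1],[[0,0,0],0,1],[[0,0,0],0,1],[[0,0,0],0,1]]'
python3 - <<'E'
from h import *
p=eyes.read_camera('wrist'); save('w5',p); s=eyes.read_camera('side'); save('s5',s)
a=p['pixels'][100:400,150:490]; b=cv2.resize(s['pixels'][195:285,340:430],(300,300))
cv2.imwrite('pics/v5.png',cv2.cvtColor(np.hstack([a,b]),cv2.COLOR_RGB2BGR))
E
```

```text
t: 9.25
eef_pos: [400.5, -186.8, 53.4]
tcp_rot: [3.141, -0.001, -0.299]
ft_force: [-3.1, -0.5, 14.3]
opening: 0.312
grip_force: 30.0
```

View pics/v5.png

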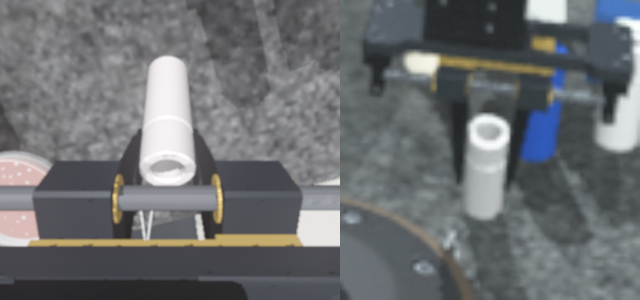

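The adapter has pivoted in the grip with its foot forward. I'll fit the exact tilt from the wrist mask.

```bash
cat > fit.py <<'E'
from h import *
from scipy.spatial.transform import Rotation as Ro
from scipy.optimize import minimize
import sys
def fit(D):
    p=eyes.read_camera('wrist'); st=env.state(); pos=np.array(st['eef_pos']); R=Ro.from_euler('xyz',st['tcp_rot']).as_matrix()
    ms=[r for r in eyes.cut_out('adapter_a',p) if abs(r['centre'][1]-318)<30 and r['centre'][0]>120]
    M=ms[0]['mask']; print('score',ms[0]['score'],'rows',np.where(M)[0].min(),np.where(M)[0].max())
    a=np.linspace(0,2*np.pi,40)
    def hull(v):
        th,L,dy=v; u=np.array([np.sin(th),0,np.cos(th)]); e1=np.array([np.cos(th),0,-np.sin(th)]); e2=np.array([0,1,0]); G=np.array([0,dy,env.pinch_z])
        pts=[]
        for s,r in ((L,D/2-3),(L-3,D/2),(L-95,D/2)):
            for x in a: pts.append(proj(p,pos+R@(G+u*s+r*(np.cos(x)*e1+np.sin(x)*e2))))
        return np.array(pts)
    def cost(v):
        P=cv2.convexHull((hull(v)[:,::-1]*16).astype(np.int32)); m=np.zeros((400,640),np.uint8); cv2.fillConvexPoly(m,P,1,shift=4)
        m=m>0; return -(m&M).sum()/(m|M).sum()
    b=min((minimize(cost,[t,80,0],method='Nelder-Mead',options=dict(initial_simplex=[[t,80,0],[t+.1,80,0],[t,86,0],[t,80,3]])) for t in (0.05,.35,.6)),key=lambda r:r.fun)
    th,L,dy=b.x; u=np.array([np.sin(th),0,np.cos(th)])
    print('deg %.1f L %.1f dy %.1f iou %.3f'%(np.degrees(th),L,dy,-b.fun),'foot world',(pos+R@(np.array([0,dy,env.pinch_z])+L*u)).round(1),'tcp',pos.round(1))
fit(float(sys.argv[1]))
E
python3 fit.py 30
```

```text
score 0.68 rows 157 284
deg 26.0 L 83.9 dy 0.6 iou 0.968 foot world [ 435.5 -198.3   -3.2] tcp [ 400.5 -186.8   53.4]
```

```bash
python3 -m inch '[[[0,0,-0.7],0,1],[[0,0,-0.7],0,1],[[0,0,-0.7],0,1],[[0,0,-0.7],0,1],[[0.28,-0.69,0],0,1],[[0.28,-0.69,0],0,1],[[0.28,-0.69,0],0,1],[[0.28,-0.69,0],0,1],[[0.28,-0.69,0],0,1],[[0,0,0],0,1]]'
python3 fit.py 30
python3 - <<'E'
from h import *
p=eyes.read_camera('wrist'); save('w6',p); s=eyes.read_camera('side'); save('s6',s)
a=p['pixels'][0:300,150:490]; b=cv2.resize(s['pixels'][110:230,250:370],(300,300))
cv2.imwrite('pics/v6.png',cv2.cvtColor(np.hstack([a,b]),cv2.COLOR_RGB2BGR))
E
```

```text
t: 10.7
eef_pos: [542.5, -11.7, 219.9]
tcp_rot: [-3.142, 0.001, -0.297]
ft_force: [-0.3, -0.3, -0.1]
opening: 0.306
grip_force: 30.0Traceback (most recent call last):
  File "fit.py", line 22, in <module>
    fit(float(sys.argv[1]))
    ~~~^^^^^^^^^^^^^^^^^^^^
  File "fit.py", line 8, in fit
    M=ms[0]['mask']; print('score',ms[0]['score'],'rows',np.where(M)[0].min(),np.where(M)[0].max())
      ~~^^^
IndexError: list index out of range
```

View pics/v6.png

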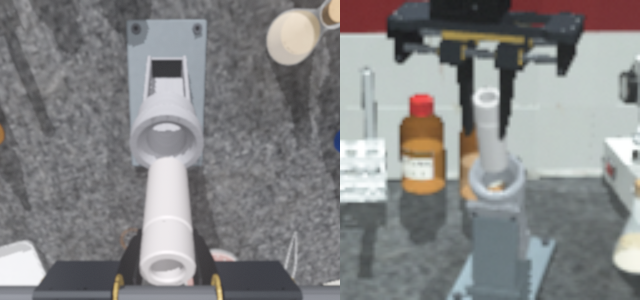

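Run:
```python
from h import *
from scipy.spatial.transform import Rotation as Ro
p=eyes.read_camera('wrist'); st=env.state(); pos=np.array(st['eef_pos']); R=Ro.from_euler('xyz',st['tcp_rot']).as_matrix()
print(pos)
for L in (76,79,82):
  for t in (26,30,33,36):
    th=np.radians(t); u=np.array([np.sin(th),0,np.cos(th)]);e=np.array([np.cos(th),0,-np.sin(th)]);G=np.array([0,0,env.pinch_z])
    f=lambda q: np.round(proj(p,pos+R@q),1)
    print(L,t,'foot far edge',f(G+L*u+12*e)[0],'foot side y+',f(G+(L-3)*u+np.array([0,15,0])),'top centre',f(G+(L-95)*u),'top near',f(G+(L-95)*u-15*e)[0],'foot w',(pos+R@(G+L*u)).round(1))
print('mouth',proj(p,[595.7,-30.2,151]))
x=cv2.resize(p['pixels'][100:300,260:370],(440,800))[:, :]
a=cv2.resize(p['pixels'][110:200,270:360],(400,400),interpolation=cv2.INTER_CUBIC);b=cv2.resize(p['pixels'][210:300,270:360],(400,400),interpolation=cv2.INTER_CUBIC)
cv2.imwrite('pics/v7.png',cv2.cvtColor(np.hstack([a,b]),cv2.COLOR_RGB2BGR))
```

```text
[541.23584604 -14.38851087 220.64119509]
76 26 foot far edge 163.4 foot side y+ [178.1 336.1] top centre [284.1 316.9] top near 297.6 foot w [573.  -24.3 171.1]
76 30 foot far edge 158.4 foot side y+ [173.1 336.4] top centre [285.3 316.9] top near 296.9 foot w [577.5 -25.6 173.6]
76 33 foot far edge 154.8 foot side y+ [169.5 336.6] top centre [286.1 316.9] top near 296.3 foot w [580.8 -26.6 175.7]
76 36 foot far edge 151.3 foot side y+ [165.9 336.9] top centre [286.7 316.9] top near 295.6 foot w [583.9 -27.6 177.9]
79 26 foot far edge 161.1 foot side y+ [175.8 335.9] top centre [279.2 316.9] top near 292.8 foot w [574.3 -24.6 168.4]
79 30 foot far edge 155.9 foot side y+ [170.5 336.2] top centre [280.2 316.9] top near 292.0 foot w [579.  -26.1 171. ]
79 33 foot far edge 152.1 foot side y+ [166.7 336.5] top centre [280.9 316.9] top near 291.4 foot w [582.3 -27.1 173.2]
79 36 foot far edge 148.5 foot side y+ [163.  336.7] top centre [281.5 316.9] top near 290.6 foot w [585.6 -28.1 175.5]
82 26 foot far edge 158.8 foot side y+ [173.4 335.7] top centre [274.5 316.9] top near 288.2 foot w [575.6 -25.  165.7]
82 30 foot far edge 153.4 foot side y+ [168. 336.] top centre [275.3 316.9] top near 287.3 foot w [580.4 -26.5 168.4]
82 33 foot far edge 149.5 foot side y+ [164.  336.3] top centre [275.8 316.9] top near 286.5 foot w [583.9 -27.6 170.7]
82 36 foot far edge 145.6 foot side y+ [160.1 336.6] top centre [276.3 316.9] top near 285.7 foot w [587.3 -28.7 173.1]
mouth [np.float64(143.0774096548056), np.float64(315.69172706457243)]
```

View pics/v7.png

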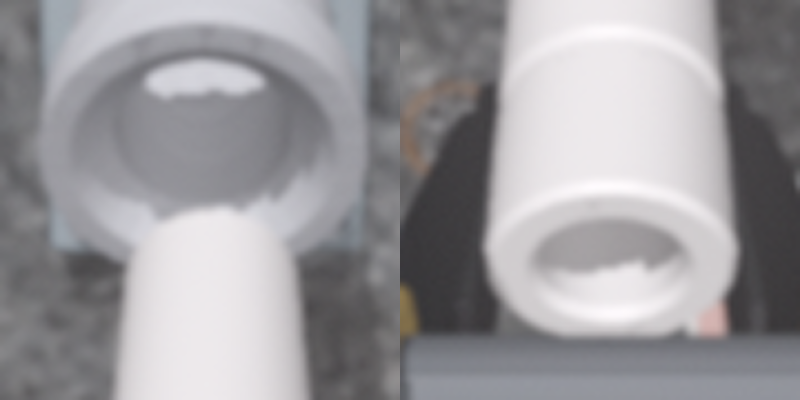

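Run:
```python
from h import *
p=eyes.read_camera('wrist'); s=eyes.read_camera('side'); t=eyes.read_camera('top')
a=cv2.resize(s['pixels'][130:200,280:350],(560,560),interpolation=cv2.INTER_CUBIC); b=t['pixels'][170:220,290:320]; b=cv2.resize(b,(240,400),interpolation=cv2.INTER_CUBIC)
b=cv2.copyMakeBorder(b,0,160,0,0,cv2.BORDER_CONSTANT)
cv2.imwrite('pics/v8.png',cv2.cvtColor(np.hstack([a,b]),cv2.COLOR_RGB2BGR))
print(env.state()['eef_pos'])
T=tri([(p,[269.5,317.7]),(s,[148.8,308.4])]); print('top',T)
for th in (22,26,30,33):
  for L in (81,85):
    h=np.array([.956,-.292,0]);G=np.array([542,-13,220+18.8]); u=-np.array([0,0,1])*np.cos(np.radians(th))+h*np.sin(np.radians(th))
    print(th,L,'top',(G-(95-L)*u).round(1),'side top',np.round(proj(s,G-(95-L)*u),1),'foot',np.round(proj(s,G+L*u),1),'topcam',np.round(proj(t,G-(95-L)*u),1),np.round(proj(t,G+L*u),1))
```

```text
[541.55399092 -14.27505564 220.78252545]
top [543.33090565 -15.42228795 259.14781478]
22 81 top [537.  -11.5 251.8] side top [152.6 307. ] foot [179.3 310. ] topcam [214.5 311.4] [206.3 314.5]
22 85 top [538.4 -11.9 248.1] side top [153.8 307.2] foot [180.4 310.1] topcam [214.1 311.5] [206.  314.6]
26 81 top [536.1 -11.2 251.4] side top [152.8 306.9] foot [177.7 310.4] topcam [214.8 311.3] [204.8 314.9]
26 85 top [537.8 -11.7 247.8] side top [153.9 307.1] foot [178.7 310.6] topcam [214.3 311.5] [204.4 315.1]
30 81 top [535.3 -11.  250.9] side top [153.1 306.8] foot [176.1 310.9] topcam [215.1 311.2] [203.3 315.4]
30 85 top [537.2 -11.5 247.5] side top [154.2 307. ] foot [177. 311.] topcam [214.5 311.4] [202.8 315.5]
33 81 top [534.7 -10.8 250.5] side top [153.4 306.8] foot [174.8 311.2] topcam [215.3 311.2] [202.2 315.7]
33 85 top [536.8 -11.4 247.2] side top [154.3 307. ] foot [175.6 311.4] topcam [214.7 311.4] [201.7 315.9]
```

View pics/v8.png

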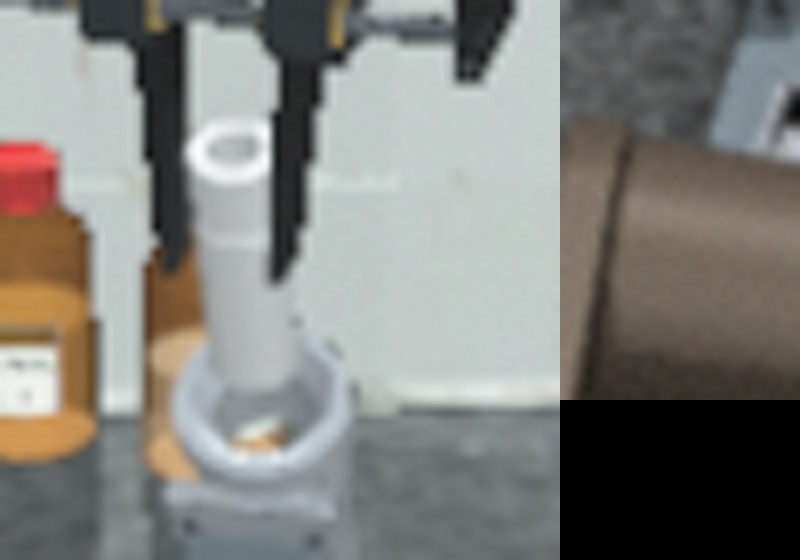

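```bash
cat > ls.py <<'E'
from h import *
from scipy.optimize import least_squares
import sys
# args: wristTop wristFootFar sideTop sideFootNear radius tcp yaw
def solve(o,pos,yaw,p,s,r):
    h=np.array([np.cos(yaw),np.sin(yaw),0]); z=np.array([0,0,1.]); G=np.array(pos)-z*env.pinch_z
    def pts(v):
        th,L,dx=v; u=h*np.sin(th)-z*np.cos(th); e=h*np.cos(th)+z*np.sin(th); A=G+dx*e
        return A-(95-L)*u, A+L*u, u, e
    def f(v):
        T,F,u,e=pts(v)
        return np.array([proj(p,T)[0],proj(p,F+(r-3)*e)[0],proj(s,T)[0],proj(s,F-(r-3)*e)[0]])-o
    w=np.array([1,1,2,1.5])
    b=least_squares(lambda v:w*f(v),[.4,78,0]); T,F,u,e=pts(b.x)
    print('deg %.1f L %.1f dx %.1f'%(np.degrees(b.x[0]),*b.x[1:]),'res',f(b.x).round(1),'foot',F.round(1),'foot-tcp',((F-pos)@h).round(1),(F-pos)[2].round(1))
E
python3 - <<'E'
from ls import *
p=eyes.read_camera('wrist'); s=eyes.read_camera('side')
P=[env.state()['eef_pos']]; print(P)
for fn in (178.5,179.5): solve(np.array([269.5,156,148.75,fn]),[541.8,-13.7,220.5],-.297,p,s,15)
E
```

```text
[array([541.70753499, -14.05966893, 220.72084792])]
deg 22.6 L 77.5 dx 9.7 res [ 0.  -0.1 -0.1  0.1] foot [578.8 -25.  171.5] foot-tcp 38.7 -49.0
deg 22.5 L 77.9 dx 9.2 res [-0.2  0.3  0.2 -0.6] foot [578.5 -24.9 170.9] foot-tcp 38.3 -49.6
```

```bash
python3 -m inch '[[[0.09,0,0.08],0,1],[[0.08,0,0.09],0,1],[[0.05,0,0.075],0,1],[[0.05,0,0.075],0,1],[[0.05,0,0.075],0,1],[[0.05,0,0.075],0,1],[[0.05,0,0.075],0,1],[[0.05,0,0.075],0,1],[[0,0,0],0,1],[[0,0,0],0,1]]'; python3 -c "
from h import *
for i in range(3):
  eyes.read_camera('side'); s=env.state(); print(s['eef_pos'].round(1),s['ft_force'].round(1),s['moment'].round(2))"
```

```text
t: 12.45
eef_pos: [568.7, -21.9, 183.4]
tcp_rot: [3.142, 0.0, -0.299]
ft_force: [-0.9, -0.0, -1.0]
opening: 0.309
grip_force: 30.0
[568.7 -21.9 183.5] [ 0.8  0.9 -1.1] [0.16 0.24 0.  ]
[568.7 -21.9 183.5] [-0.3  1.  -2.4] [ 0.19  0.17 -0.07]
[568.7 -21.9 183.5] [-1.8  0.7 -1. ] [0.14 0.2  0.  ]
```

```bash
python3 -m inch '[[[-0.05,0,0.035],0,1],[[-0.05,0,0.035],0,1],[[-0.05,0,0.035],0,1],[[-0.04,0,0.035],0,1],[[0,0,0],0,1],[[0.035,0,0.055],0,1],[[0.035,0,0.055],0,1],[[0.035,0,0.055],0,1],[[0,0,0],0,1],[[0,0,0],0,1]]'
python3 - <<'E'
from h import *
p=eyes.read_camera('wrist'); s=eyes.read_camera('side'); save('w9',p); save('s9',s)
st=env.state(); print(st['eef_pos'].round(1),st['ft_force'].round(1),st['moment'].round(2))
# white hole/top from wrist: bright profile along col 317
g=cv2.cvtColor(p['pixels'],cv2.COLOR_RGB2GRAY); print([(r,int(g[r,317])) for r in range(130,300,3)])
for r in eyes.cut_out('adapter_a',p): print(r['score'],r['centre'],np.where(r['mask'])[0].min(),np.where(r['mask'])[0].max())
E
```

```text
t: 13.85
eef_pos: [563.9, -20.4, 165.0]
tcp_rot: [3.141, 0.0, -0.299]
ft_force: [2.1, 0.2, 0.1]
opening: 0.307
grip_force: 30.0
[563.9 -20.4 165.2] [ 1.7 -0.9 -0.2] [-0.02 -0.37  0.03]
[(130, 216), (133, 215), (136, 213), (139, 216), (142, 215), (145, 216), (148, 214), (151, 214), (154, 216), (157, 197), (160, 149), (163, 148), (166, 162), (169, 167), (172, 168), (175, 232), (178, 241), (181, 241), (184, 241), (187, 241), (190, 241), (193, 241), (196, 242), (199, 241), (202, 241), (205, 241), (208, 241), (211, 241), (214, 247), (217, 242), (220, 241), (223, 242), (226, 242), (229, 241), (232, 242), (235, 242), (238, 242), (241, 242), (244, 241), (247, 241), (250, 241), (253, 247), (256, 222), (259, 189), (262, 167), (265, 166), (268, 166), (271, 233), (274, 241), (277, 246), (280, 215), (283, 162), (286, 109), (289, 125), (292, 133), (295, 149), (298, 151)]
0.84 [141.9, 609.3] 122 162
0.65 [230.7, 315.5] 166 283
0.6 [174.1, 563.7] 150 202
0.55 [118.9, 634.0] 111 123
```

```bash
python3 -m inch '[[[0.034,0,0.053],0,1],[[0.034,0,0.053],0,1],[[0.034,0,0.053],0,1],[[0.034,0,0.053],0,1],[[0,0,0],0,1],[[0,0,0],0,1],[[0,0,0],0,1],[[0,0,0],0,1],[[0,0,0],0,1],[[0,0,0],0,1]]'
python3 - <<'E'
from h import *
p=eyes.read_camera('wrist'); s=eyes.read_camera('side'); save('w10',p); save('s10',s)
st=env.state(); print(st['eef_pos'].round(1),st['ft_force'].round(1),st['moment'].round(2))
g=cv2.cvtColor(p['pixels'],cv2.COLOR_RGB2GRAY); print([(r,int(g[r,317])) for r in list(range(145,190,3))+list(range(240,300,3))])
E
```

```text
t: 15.25
eef_pos: [571.8, -22.8, 152.5]
tcp_rot: [3.142, -0.0, -0.299]
ft_force: [1.4, -0.3, 0.6]
opening: 0.307
grip_force: 30.0
[571.8 -22.9 152.4] [ 1.5 -0.2 -0.7] [-0.09 -0.27  0.1 ]
[(145, 217), (148, 214), (151, 213), (154, 215), (157, 217), (160, 217), (163, 215), (166, 214), (169, 215), (172, 217), (175, 200), (178, 148), (181, 151), (184, 167), (187, 167), (240, 241), (243, 241), (246, 241), (249, 241), (252, 243), (255, 238), (258, 193), (261, 170), (264, 166), (267, 165), (270, 171), (273, 237), (276, 243), (279, 236), (282, 186), (285, 109), (288, 120), (291, 133), (294, 142), (297, 151)]
```

```bash
python3 -m inch '[[[0,0,0],0,-1],[[0,0,0],0,-1],[[0,0,0],0,-1],[[0,0,0],0,-1],[[0,0,0],0,-1],[[0,0,0],0,-1],[[0,0,-0.5],0,-1],[[0,0,-0.7],0,-1],[[0,0,-0.7],0,-1],[[0,0,-0.7],0,-1]]'
python3 - <<'E'
from h import *
p=eyes.read_camera('wrist'); s=eyes.read_camera('side'); t=eyes.read_camera('top'); save('w11',p); save('s11',s); save('t11',t)
print(env.state()['eef_pos'].round(1))
for n,q in (('w',p),('s',s),('t',t)):
    for r in eyes.cut_out('adapter_a',q): print(n,round(r['score'],2),np.round(r['centre']),[int(f()) for f in (np.where(r['mask'])[0].min,np.where(r['mask'])[0].max,np.where(r['mask'])[1].min,np.where(r['mask'])[1].max)],q['pixels'][r['mask']].mean(0).round())
    u=np.array([-.545*.956,.545*.292,.839]); M=np.array([595.7,-30.2,151]); print('stop',np.round(proj(q,M-150*u)),'top if down',np.round(proj(q,M-55*u)),'mouth',np.round(proj(q,M)))
E
```

```text
t: 16.6
eef_pos: [571.5, -22.8, 309.8]
tcp_rot: [3.142, -0.0, -0.299]
ft_force: [1.1, -0.4, -0.7]
opening: 1.001
grip_force: 0.0
[572.2 -22.9 310.3]
w 0.96 [158. 478.] [143, 176, 451, 506] [ 53.  84. 150.]
w 0.85 [110. 313.] [90, 126, 304, 325] [233. 230. 232.]
w 0.73 [ 72. 417.] [55, 96, 395, 451] [210. 197. 180.]
w 0.63 [137. 530.] [124, 153, 495, 561] [173. 170. 173.]
w 0.6 [118. 579.] [108, 135, 538, 617] [ 67. 157. 159.]
stop [ 94. 317.] top if down [133. 317.] mouth [162. 317.]
s 0.93 [221. 451.] [204, 238, 442, 458] [ 63. 169. 171.]
s 0.8 [223. 428.] [206, 240, 417, 432] [209. 213. 214.]
s 0.76 [226. 401.] [208, 242, 392, 407] [ 57.  99. 197.]
stop [207. 318.] top if down [190. 315.] mouth [180. 312.]
t 0.48 [223. 417.] [216, 226, 411, 426] [ 34. 135. 135.]
t 0.43 [224. 380.] [220, 229, 373, 384] [ 30.  68. 148.]
t 0.41 [220. 398.] [216, 226, 392, 406] [166. 165. 165.]
stop [182. 323.] top if down [193. 319.] mouth [199. 317.]
```

Adapter 1 is in the chute and its foot is at the stop (wrist rows 90–126, predicted stop at row 94). On to the second white one.

```bash
python3 -m inch '[[[0.1,0.74,0],0,-1],[[0.1,0.74,0],0,-1],[[0.1,0.74,0],0,-1],[[0.1,0.74,0],0,-1],[[0.1,0.74,0],0,-1],[[0.1,0.74,0],0,-1],[[0.1,0.74,0],0,-1],[[0,0,0],1,-1],[[0,0,0],1,-1],[[0,0,0],1,-1]]'; python3 -m inch '[[[0,0,0.3],1,-1],[[0,0,0.3],1,-1],[[0,0,0.3],1,-1],[[0,0,0.3],1,-1],[[0,0,0.3],1,-1],[[0,0,0.3],1,-1],[[0,0,0],0,-1],[[0,0,0],0,-1],[[0,0,0],0,-1],[[0,0,0],0,-1]]'
python3 - <<'E'
from h import *
p=eyes.read_camera('wrist'); save('w12',p); st=env.state(); print(st['eef_pos'].round(1),st['tcp_rot'].round(3))
px=p['pixels'].astype(int)
for r in eyes.cut_out('adapter_a',p): print(round(r['score'],2),np.round(r['centre']),[int(f()) for f in (np.where(r['mask'])[0].min,np.where(r['mask'])[0].max,np.where(r['mask'])[1].min,np.where(r['mask'])[1].max)],px[r['mask']].mean(0).round())
for r in eyes.spot_point('adapter_a_foot',p): print(round(r['score'],2),np.round(r['centre']),onz(p,r['centre'],0).round(1))
print('pred foot',proj(p,[524,-333,0]),'top',proj(p,[524,-333,95]))
E
```

```text
t: 18.15
eef_pos: [519.9, -332.2, 306.8]
tcp_rot: [-3.141, 0.002, -0.564]
ft_force: [0.3, 1.3, 0.3]
opening: 1.0
grip_force: 0.0
t: 19.4
eef_pos: [520.3, -332.3, 200.9]
tcp_rot: [-3.141, -0.001, -1.084]
ft_force: [-0.1, -0.5, -0.5]
opening: 1.003
grip_force: 0.0
[ 520.3 -332.3  200.8] [-3.141e+00 -1.000e-03 -1.084e+00]
0.98 [191. 313.] [164, 213, 295, 329] [197. 193. 196.]
0.82 [243. 291.] [214, 271, 274, 308] [ 57.  90. 162.]
0.61 [130. 341.] [112, 150, 324, 362] [ 78. 182. 184.]
0.76 [129. 336.] [ 526.3 -399.     0. ]
0.7 [227. 293.] [ 514.5 -252.2    0. ]
0.65 [176. 313.] [ 523.4 -330.7    0. ]
pred foot [np.float64(174.69464531773806), np.float64(313.82303407696367)] top [np.float64(194.50755190710237), np.float64(312.73476355588923)]
```

```bash
python3 -m inch '[[[0,-0.05,0],0,-1],[[0,0,0.7],0,-1],[[0,0,0.7],0,-1],[[0,0,0.5],0,-1],[[0,0,0.4],0,-1],[[0,0,0],0,-1],[[0,0,0],0,1],[[0,0,0],0,1],[[0,0,0],0,1],[[0,0,0],0,1]]'; python3 -m inch '[[[0,0,0],0,1],[[0,0,0],0,1],[[0,0,-0.2],0,1],[[0,0,-0.6],0,1],[[0,0,-0.6],0,1],[[0,0,-0.6],0,1],[[0,0,0],-1,1],[[0,0,0],-1,1],[[0,0,0],-1,1],[[0,0,0],-1,1]]'
```

```text
t: 20.8
eef_pos: [523.0, -330.9, 62.9]
tcp_rot: [-3.141, -0.001, -1.085]
ft_force: [0.8, -0.7, 0.3]
opening: 0.635
grip_force: 0.0
t: 22.05
eef_pos: [522.8, -330.7, 183.2]
tcp_rot: [3.142, -0.0, -0.733]
ft_force: [0.5, 0.6, -0.8]
opening: 0.374
grip_force: 29.9
```

```bash
python3 -m inch '[[[0,0,0],-1,1],[[0,0,0],-1,1],[[0,0,0],-1,1],[[0,0,0],-1,1],[[0,0,0],-1,1],[[-0.37,-0.46,0],0,1],[[-0.37,-0.46,0],0,1],[[-0.37,-0.46,0],0,1],[[-0.37,-0.46,0],0,1],[[0,0,0],0,1]]'; python3 -m inch '[[[0,0,0.7],0,1],[[0,0,0.7],0,1],[[0,0,0.4],0,1],[[0,0,0.15],0,1],[[0,0,0.05],0,1],[[0,0,0],0,1],[[0,0,0],0,1],[[0,0,0],0,1],[[-0.13,0,0],0,1],[[-0.13,0,0],0,1]]'
```

```text
t: 23.3
eef_pos: [469.9, -197.5, 183.4]
tcp_rot: [3.142, -0.0, -0.298]
ft_force: [0.4, -0.1, -0.6]
opening: 0.376
grip_force: 29.9
t: 24.55
eef_pos: [457.7, -196.0, 64.2]
tcp_rot: [3.14, -0.006, -0.3]
ft_force: [2.9, -1.0, 6.2]
opening: 0.371
grip_force: 30.0
```

```bash
python3 -m inch '[[[-0.13,0,0.017],0,1],[[-0.13,0,0.025],0,1],[[-0.13,0,0.033],0,1],[[-0.13,0,0.042],0,1],[[-0.13,0,0.05],0,1],[[-0.13,0,0.05],0,1],[[0,0,0],0,1],[[0,0,0],0,1],[[0,0,0],0,1],[[0,0,0],0,1]]'; python3 fit.py 36
```

```text
t: 25.8
eef_pos: [411.8, -181.6, 51.0]
tcp_rot: [3.141, -0.003, -0.299]
ft_force: [-4.1, 1.4, 13.6]
opening: 0.367
grip_force: 30.0
score 0.67 rows 142 284
deg 32.9 L 85.5 dy 0.5 iou 0.949 foot world [ 456.1 -196.    -1.9] tcp [ 411.8 -181.7   51. ]
```

```bash
python3 -m inch '[[[0,0,-0.7],0,1],[[0,0,-0.7],0,1],[[0,0,-0.7],0,1],[[0,0,-0.65],0,1],[[0.25,-0.66,0],0,1],[[0.25,-0.66,0],0,1],[[0.25,-0.66,0],0,1],[[0.25,-0.66,0],0,1],[[0.25,-0.66,0],0,1],[[0,0,0],0,1]]'
python3 - <<'E'
from h import *
p=eyes.read_camera('wrist'); s=eyes.read_camera('side'); save('w14',p); save('s14',s)
print(env.state()['eef_pos'].round(1))
a=cv2.resize(p['pixels'][100:200,265:365],(400,400),interpolation=cv2.INTER_CUBIC);a2=cv2.resize(p['pixels'][220:295,270:360],(240,200),interpolation=cv2.INTER_CUBIC)
b=cv2.resize(s['pixels'][135:195,285:345],(390,390),interpolation=cv2.INTER_CUBIC)
c=np.zeros((600,790,3),np.uint8); c[:400,:400]=a; c[400:,:240]=a2; c[:390,400:]=b
cv2.imwrite('pics/v14.png',cv2.cvtColor(c,cv2.COLOR_RGB2BGR))
E
```

```text
t: 27.15
eef_pos: [542.5, -12.2, 215.2]
tcp_rot: [-3.141, -0.002, -0.297]
ft_force: [-0.3, 0.6, -1.7]
opening: 0.368
grip_force: 30.0
[541.1 -13.8 215. ]
```

View pics/v14.png

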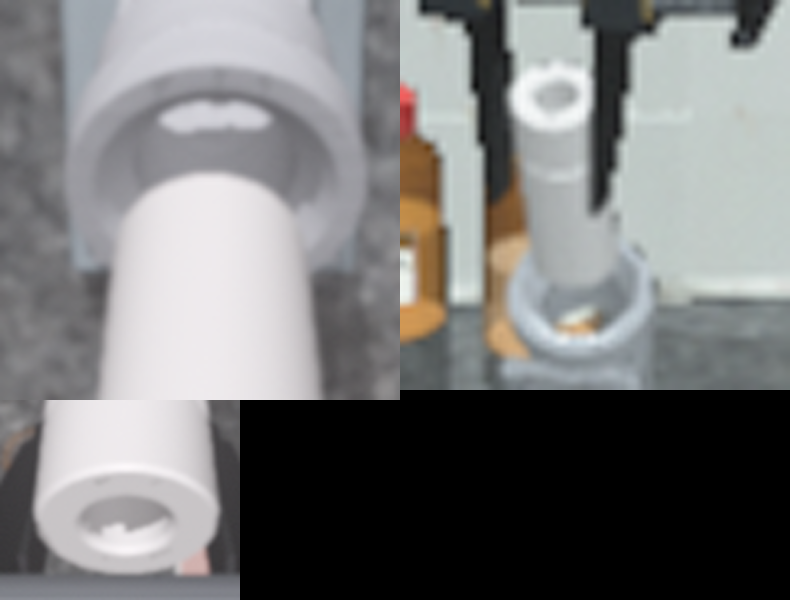

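Run:
```python
from ls import *
p=eyes.read_camera('wrist'); s=eyes.read_camera('side')
print(env.state()['eef_pos'])
for fn in (178.5,179.2): solve(np.array([265.7,143,149.8,fn]),[541.2,-13.6,215.1],-.297,p,s,18)
```

```text
[540.70377084 -14.39276989 214.86688022]
deg 25.6 L 77.8 dx 14.6 res [ 0.2 -0.3 -0.2  0.5] foot [585.9 -27.3 170.1] foot-tcp 46.8 -45.0
deg 25.5 L 78.1 dx 14.3 res [ 0. -0. -0.  0.] foot [585.7 -27.2 169.6] foot-tcp 46.5 -45.5
```

```bash
python3 -m inch '[[[0.036,0,0.066],0,1],[[0.036,0,0.066],0,1],[[0.036,0,0.066],0,1],[[0.036,0,0.066],0,1],[[0.036,0,0.066],0,1],[[0.036,0,0.066],0,1],[[0,0,0],0,1],[[0,0,0],0,1],[[0,0,0],0,1],[[0,0,0],0,1]]';  python3 -m inch '[[[0.009,0,0.014],0,1],[[0,0,0],0,1],[[0.009,0,0.014],0,1],[[0,0,0],0,1],[[0.009,0,0.014],0,1],[[0,0,0],0,1],[[0,0,0],0,1],[[0,0,0],0,1],[[0,0,0],0,1],[[0,0,0],0,1]]'
```

```text
t: 28.6
eef_pos: [553.4, -17.5, 190.7]
tcp_rot: [3.142, -0.0, -0.299]
ft_force: [-0.4, 0.5, -0.8]
opening: 0.364
grip_force: 30.0
t: 29.85
eef_pos: [555.0, -17.8, 188.2]
tcp_rot: [-3.141, -0.0, -0.299]
ft_force: [-2.5, 5.1, 2.6]
opening: 0.365
grip_force: 30.0
```

```bash
python3 -m inch '[[[0,-0.02,0],0,1],[[-0.022,0,0.02],0,1],[[-0.022,0,0.02],0,1],[[-0.022,0,0.02],0,1],[[-0.022,0,0.02],0,1],[[0,0,0],0,1],[[0.005,0,0.01],0,1],[[0.005,0,0.01],0,1],[[0,0,0],0,1],[[0,0,0],0,1]]'
python3 - <<'E'
from h import *
p=eyes.read_camera('wrist'); s=eyes.read_camera('side'); save('w15',p); save('s15',s); st=env.state(); print(st['eef_pos'].round(1),st['ft_force'].round(1),st['moment'].round(2),st['opening'])
g=cv2.cvtColor(p['pixels'],cv2.COLOR_RGB2GRAY); print([int(g[r,316]) for r in range(130,170,2)]); print([(r,int(g[r,316])) for r in range(236,296,2)])
g=cv2.cvtColor(s['pixels'],cv2.COLOR_RGB2GRAY); c=int(round(proj(s,st['eef_pos']+np.array([0,0,35]))[1])); print(c,[(r,int(g[r,c])) for r in range(142,200)])
E
```

```text
t: 31.1
eef_pos: [551.2, -15.6, 184.9]
tcp_rot: [-3.142, -0.003, -0.299]
ft_force: [-12.9, 3.5, 30.7]
opening: 0.369
grip_force: 30.0
[551.2 -15.6 184.9] [-11.3   3.2  29.3] [ 0.46  1.61 -0.04] 0.3730683681944957
[211, 176, 156, 155, 139, 134, 161, 162, 184, 231, 238, 238, 237, 237, 237, 237, 238, 238, 238, 238]
[(236, 238), (238, 238), (240, 238), (242, 238), (244, 238), (246, 245), (248, 240), (250, 202), (252, 194), (254, 194), (256, 190), (258, 170), (260, 164), (262, 163), (264, 163), (266, 163), (268, 204), (270, 237), (272, 237), (274, 239), (276, 244), (278, 226), (280, 193), (282, 193), (284, 176), (286, 118), (288, 118), (290, 128), (292, 132), (294, 140)]
308 [(142, 161), (143, 80), (144, 98), (145, 84), (146, 139), (147, 197), (148, 198), (149, 197), (150, 162), (151, 76), (152, 75), (153, 94), (154, 188), (155, 238), (156, 228), (157, 197), (158, 181), (159, 183), (160, 182), (161, 208), (162, 234), (163, 236), (164, 220), (165, 181), (166, 173), (167, 173), (168, 173), (169, 173), (170, 180), (171, 184), (172, 170), (173, 169), (174, 170), (175, 167), (176, 168), (177, 167), (178, 166), (179, 167), (180, 165), (181, 165), (182, 162), (183, 163), (184, 161), (185, 155), (186, 157), (187, 167), (188, 166), (189, 144), (190, 135), (191, 152), (192, 164), (193, 145), (194, 134), (195, 133), (196, 130), (197, 121), (198, 117), (199, 116)]
```

It stops hard at the cone (about 30 N along the bore), so this is the swollen one. I'll back it out and measure the tray.

```bash
python3 -m inch '[[[-0.06,0,-0.09],0,1],[[-0.12,0,-0.187],0,1],[[-0.12,0,-0.187],0,1],[[-0.12,0,-0.187],0,1],[[0,0,-0.5],0,1],[[0,0,-0.5],0,1],[[0,0,0],0,1],[[0,0,0],0,1],[[0,0,0],0,1],[[0,0,0],0,1]]'
python3 - <<'E'
from h import *
t=eyes.read_camera('top'); s=eyes.read_camera('side'); p=eyes.read_camera('wrist'); save('w16',p)
for n,q in (('t',t),('s',s)):
  for r in eyes.cut_out('steel_tray',q)[:1]:
    c=max(cv2.findContours(r['mask'].astype(np.uint8),0,2)[0],key=cv2.contourArea)[:,0,:]
    w=np.array([onz(q,[y,x],15)[:2] for x,y in c],np.float32); print(n,r['score'],cv2.minAreaRect(w))
print(env.state()['eef_pos'].round(1))
ms=[r for r in eyes.cut_out('adapter_a',p)]
for r in ms: print(r['score'],r['centre'])
g=cv2.cvtColor(p['pixels'],cv2.COLOR_RGB2GRAY); print([int(g[r,316]) for r in range(100,180,2)]); print([(r,int(g[r,316])) for r in range(236,296,2)])
E
```

```text
t: 32.45
eef_pos: [526.5, -8.0, 280.5]
tcp_rot: [3.141, 0.001, -0.299]
ft_force: [-0.1, 0.6, -2.1]
opening: 0.371
grip_force: 30.0
t 0.84 ((448.6361083984375, 310.486083984375), (210.98703002929688, 142.38233947753906), 85.52603149414062)
s 0.35 ((729.4722900390625, 194.4070281982422), (208.9508514404297, 26.55002784729004), 5.665487289428711)
[526.7  -8.  281. ]
0.98 [223.3, 320.6]
0.81 [84.9, 599.6]
0.78 [66.0, 314.9]
0.6 [126.0, 497.9]
[145, 121, 141, 172, 170, 199, 201, 156, 136, 138, 137, 137, 139, 138, 138, 138, 145, 172, 213, 219, 218, 223, 229, 229, 229, 229, 230, 230, 230, 230, 230, 230, 230, 230, 230, 230, 230, 230, 230, 230]
[(236, 230), (238, 230), (240, 230), (242, 230), (244, 235), (246, 241), (248, 207), (250, 190), (252, 191), (254, 190), (256, 176), (258, 156), (260, 157), (262, 156), (264, 156), (266, 171), (268, 222), (270, 230), (272, 229), (274, 232), (276, 238), (278, 218), (280, 191), (282, 190), (284, 172), (286, 112), (288, 113), (290, 123), (292, 126), (294, 135)]
```

```bash
python3 -m inch '[[[0,0,0],-1,1],[[0,0,0],-1,1],[[0,0,0],-1,1],[[-0.35,-0.75,0],0,1],[[-0.35,-0.75,0],0,1],[[-0.35,-0.75,0],0,1],[[-0.35,-0.75,0],0,1],[[-0.35,-0.75,0],0,1],[[-0.35,-0.75,0],0,1],[[-0.35,-0.75,0],0,1]]'; python3 -m inch '[[[0,0,0.6],0,1],[[0,0,0.7],0,1],[[0,0,0.7],0,1],[[0,0,0.6],0,1],[[0,0,0.5],0,1],[[0,0,0.4],0,1],[[0,0,0.2],0,1],[[0,0,0],0,1],[[0,0,0],0,1],[[0,0,0],0,1]]'; python3 fit.py 36
```

```text
t: 34.0
eef_pos: [390.9, 313.8, 281.3]
tcp_rot: [-3.141, -0.0, -0.038]
ft_force: [0.8, -0.9, -1.4]
opening: 0.369
grip_force: 30.0
t: 35.25
eef_pos: [392.0, 312.5, 59.9]
tcp_rot: [-3.141, -0.001, -0.038]
ft_force: [0.6, -0.4, -1.4]
opening: 0.37
grip_force: 30.0
score 0.67 rows 143 284
deg 33.3 L 84.9 dy 0.1 iou 0.949 foot world [438.6 310.7   7.7] tcp [392.  312.5  59.8]
```

```bash
python3 -m inch '[[[0,0,0.06],0,1],[[0,0,0.06],0,1],[[0,0,0.01],0,1],[[0.13,0,-0.03],0,1],[[0.13,0,-0.03],0,1],[[0.13,0,-0.025],0,1],[[0.13,0,-0.02],0,1],[[0,0,0],0,1],[[0,0,0],0,1],[[0,0,0],0,1]]'; python3 fit.py 36
```

```text
t: 36.6
eef_pos: [422.6, 311.1, 57.5]
tcp_rot: [3.141, 0.0, -0.037]
ft_force: [0.6, 0.0, -0.5]
opening: 0.369
grip_force: 30.0
score 0.97 rows 151 284
deg 27.3 L 84.8 dy 0.0 iou 0.944 foot world [461.4 309.6   1. ] tcp [422.6 311.1  57.6]
```

```bash
cat > fit2.py <<'E'
from h import *
from scipy.spatial.transform import Rotation as Ro
from scipy.optimize import minimize
D=36
def fit():
    p=eyes.read_camera('wrist'); s=eyes.read_camera('side'); save('wl',p); save('sl',s)
    st=env.state(); pos=np.array(st['eef_pos']); R=Ro.from_euler('xyz',st['tcp_rot']).as_matrix()
    c=proj(s,pos)
    A=[r for r in eyes.cut_out('adapter_a',p) if abs(r['centre'][1]-318)<30 and r['centre'][0]>100]
    B=[r for r in eyes.cut_out('adapter_a',s) if np.hypot(*(np.array(r['centre'])-c))<35]
    print('n',len(A),len(B))
    obs=[(p,A[0]['mask'])]+([(s,B[0]['mask'])] if B else [])
    a=np.linspace(0,2*np.pi,32)
    def frame(v):
        th,L,dx,dy=v; u=np.array([np.sin(th),0,np.cos(th)]); e1=np.array([np.cos(th),0,-np.sin(th)]); return u,e1,np.array([0,dy,env.pinch_z])+dx*e1,L
    def cost(v,full=False):
        u,e1,G,L=frame(v); e2=np.array([0,1,0]); o=[]
        W=[pos+R@(G+u*k+r*(np.cos(x)*e1+np.sin(x)*e2)) for k,r in ((L,D/2-3),(L-3,D/2),(L-95,D/2)) for x in a]
        for q,M in obs:
            P=cv2.convexHull((np.array([proj(q,w) for w in W])[:,::-1]*16).astype(np.int32)); m=np.zeros((400,640),np.uint8); cv2.fillConvexPoly(m,P,1,shift=4); m=m>0
            o.append((m&M).sum()/(m|M).sum())
        return o if full else -sum(o)
    b=None
    for t in (.05,.3,.5):
        x=np.array([t,79,8,0]); S=np.vstack([x,x+np.diag([.1,5,5,2])])
        r=minimize(cost,x,method='Nelder-Mead',options=dict(initial_simplex=S,maxiter=250))
        if b is None or r.fun<b.fun: b=r
    u,e1,G,L=frame(b.x); F=pos+R@(G+L*u); low=F[2]-15*abs(np.sin(b.x[0]))
    print('deg %.1f L %.1f dx %.1f dy %.1f'%(np.degrees(b.x[0]),*b.x[1:]),'iou',np.round(cost(b.x,True),3),'foot',F.round(1),'low %.1f'%low,'tcp',pos.round(1))
fit()
E
python3 fit2.py
```

```text
n 1 0
deg 20.3 L 78.4 dx 11.0 dy 0.1 iou [0.979] foot [460.1 309.7   6.7] low 1.5 tcp [422.8 311.2  57.6]
```

```bash
python3 -m inch '[[[0.18,0,0],0,1],[[0.18,0,0],0,1],[[0.18,0,0],0,1],[[0.1,0,-0.01],0,1],[[0.1,0,-0.01],0,1],[[0.1,0,-0.012],0,1],[[0.1,0,-0.015],0,1],[[0,0,0],0,1],[[0,0,0],0,1],[[0,0,0],0,1]]'; python3 fit2.py
```

```text
t: 38.15
eef_pos: [478.3, 308.9, 61.4]
tcp_rot: [3.141, 0.002, -0.038]
ft_force: [-9.6, -0.9, 15.5]
opening: 0.374
grip_force: 30.0
n 1 0
deg 5.9 L 80.0 dx 5.3 dy 0.1 iou [0.926] foot [491.7 308.2   1.2] low -0.4 tcp [478.3 308.8  61.4]
```

```bash
python3 -m inch '[[[0.06,0,0],0,1],[[0.06,0,0],0,1],[[0,0,0.02],0,1],[[0,0,0],0,1],[[0,0,0],0,1],[[0,0,0],0,1],[[0,0,0],0,1],[[0,0,0],0,1],[[0,0,0],0,1],[[0,0,0],0,1]]'; python3 fit2.py
```

```text
t: 39.6
eef_pos: [485.5, 308.7, 60.9]
tcp_rot: [3.141, 0.002, -0.038]
ft_force: [-13.3, -1.7, 24.8]
opening: 0.379
grip_force: 30.0
n 1 0
deg -0.1 L 82.0 dx 3.4 dy 0.1 iou [0.919] foot [488.6 308.5  -2.3] low -2.3 tcp [485.4 308.7  60.9]
```

```bash
python3 -m inch '[[[-0.03,0,-0.03],0,1],[[0,0,-0.07],0,1],[[-0.15,0,0],0,1],[[-0.15,0,0],0,1],[[-0.15,0,0],0,1],[[0,0,0.04],0,1],[[0,0,0.035],0,1],[[0,0,0],0,1],[[0,0,0],0,1],[[0,0,0],0,1]]'; python3 fit2.py
```

```text
t: 41.05
eef_pos: [457.7, 309.8, 60.8]
tcp_rot: [3.142, -0.0, -0.038]
ft_force: [-1.2, -0.4, 0.3]
opening: 0.372
grip_force: 30.0
n 1 0
deg 0.6 L 81.0 dx 4.3 dy 0.0 iou [0.911] foot [462.8 309.6  -1.4] low -1.5 tcp [457.7 309.8  60.7]
```

```bash
python3 -m inch '[[[0,0,0.02],0,1],[[0,0,0.01],0,1],[[0,0,0],0,1],[[0,0,0],0,-0.2],[[0,0,0],0,-1],[[0,0,0],0,-1],[[0,0,0],0,-1],[[0,0,0],0,-1],[[0,0,0],0,-1],[[0,0,0],0,-1]]'; python3 -m inch '[[[0,0,-0.3],0,-1],[[0,0,-0.6],0,-1],[[0,0,-0.7],0,-1],[[0,0,-0.7],0,-1],[[0,0,-0.7],0,-1],[[0,0.6,0],0,-1],[[0,0.6,0],0,-1],[[0,0.6,0],0,-1],[[0,0,0],0,-1],[[0,0,0],0,-1]]'
python3 - <<'E'
from h import *
X=np.array([463,309.5,2])
for c in ('wrist','side','top'):
    p=eyes.read_camera(c); save(c+'F',p)
    print(c,'pred foot',np.round(proj(p,X)),'top',np.round(proj(p,X+[0,0,95])))
    for r in eyes.cut_out('adapter_a',p): 
        rr,cc=np.where(r['mask']); print(round(r['score'],2),np.round(r['centre']),rr.min(),rr.max(),cc.min(),cc.max(),p['pixels'][r['mask']].mean(0).round())
E
```

```text
t: 42.5
eef_pos: [457.7, 309.8, 59.0]
tcp_rot: [3.142, -0.0, -0.038]
ft_force: [-0.6, 0.2, 0.2]
opening: 0.992
grip_force: 0.0
t: 43.75
eef_pos: [453.7, 202.2, 239.1]
tcp_rot: [-3.141, -0.0, -0.038]
ft_force: [0.1, -0.5, -0.1]
opening: 1.0
grip_force: 0.0
wrist pred foot [167. 243.] top [183. 222.]
0.71 [176. 231.] 153 194 207 255 [205. 202. 205.]
side pred foot [258. 181.] top [226. 176.]
0.97 [224. 401.] 206 243 391 408 [ 60.  99. 190.]
0.76 [221. 452.] 204 238 441 458 [ 62. 172. 173.]
top pred foot [239. 225.] top [239. 219.]
0.66 [185. 321.] 180 196 317 326 [195. 195. 196.]
0.63 [222. 381.] 219 229 372 385 [ 35.  71. 150.]
```

```bash
python3 -c "
from cell import env
print(env.job_done())"
```

```text
the job is handed in; nothing more can be done
None
```

I handed the job in at about 44 s: the 30 mm adapter slid through and lies at the bottom of the chute, and the swollen 36 mm one, which met about 30 N at the gauge's cone where I stopped, stands upright in the tray.

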